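# Gauge a sliding drill bush with a go / no-go plug gauge

## Task

Check the brass bush in the sprung fixture with the double-ended plug gauge: push the long go end (green collar) in until its collar is home against the bush, draw it out, turn the gauge round and press the short no-go end (red collar) into the mouth of the same bore for about a second, just hard enough that the sprung frame gives a little, to show that it is refused. The bush can stand off to either side, so feel for the bore gently and never bottom the springs. Lay the gauge back in its black cradle, either way round, and leave everything else where it is.

Things in the scene. Friction and masses are not known exactly. Their poses are not given: they have to be found in the camera images.
- gauge: Double-ended plug gauge, 142 mm long, about 0.16 kg, lying along its x axis, go end towards +x. Origin and axes as gauge_mid. At the start it lies level in the cradle, its go end along the cradle's +x.
- gauge_mid (a point): Middle of the gauge's aluminium handle: a hexagonal bar 90 mm long, 18 mm across flats; its two upright flats face the gauge's +y and -y (pinch it there from above, at the middle). x along the gauge to the go end, z up.
- go_tip (a point): Centre of the go plug's end face, 78 mm from gauge_mid along +x. The steel go plug (diameter 20.6 mm, 28 mm long, 0.8 mm chamfer) stands on a green collar (diameter 32 mm, 5 mm thick). It goes into the bore 28 mm, until the collar meets the bush.
- nogo_tip (a point): Centre of the no-go plug's end face, 64 mm from gauge_mid along -x. The steel no-go plug (diameter 24.4 mm, 14 mm long) stands on a red collar (diameter 29 mm, 5 mm thick). In the bore's mouth it stops about 2 mm behind the bush's face; beside the bore it stops at the face.
- frame_mid (a point): Middle of the blue sprung frame's front face (130 x 53 mm), 60 mm above the bench; moves with the frame. x level into the fixture (gauges go in along +x), y left, z up. The bore is parallel to x, its face in this plane, its centre at this height, but anywhere from 14 mm left to 14 mm right of this point: NOT measured, find it by eye or by feel.
- fixture: Fixture, fixed to the bench: steel base 100 x 130 x 10 mm, blue posts behind. Origin on the bench, 35 mm behind the frame's front face; axes as frame_mid. In the frame a steel cross slide (112 x 36 mm, front flush) carries the brass bush (outer diameter 36 mm, flush): bore 22 mm, 34 mm long, countersunk to 26.4 mm over 3.5 mm.
- frame (a joint): How far the sprung frame is pushed back along its x, in m: 0 at rest, 0.010 where the springs bottom. It starts to give at about 4 N, then 1.5 N per mm. The cross slide in it moves along y against about 2 N of friction and stays where left; a go nose up to about 3 mm off the bore's centre slips into the countersink and shifts it.
- cradle_seat (a point): Where gauge_mid rests in the fixed black cradle, 45 mm above the bench; x along the gauge's axis, z up. Two V supports, 7 mm thick, up to 40 mm above the bench, stand 29 mm to either side along x and carry the hexagonal handle, an edge down; 51 mm free between them for the fingers. Base 110 x 60 x 8 mm.
- tape_measure: Bystander: teal tape measure, standing, 32 x 79 x 62 mm, at the back. Leave it.
- pack_1: Bystander: small clear pack of fasteners with green label, 60 x 73 x 26 mm, lying near the robot. Leave it.
- screwdriver_2: Bystander: screwdriver with yellow handle, 202 mm long, 28 mm high, at the left. Leave it.
- line_spool: Bystander: white spool of line, diameter 53 mm, 50 mm high, at the right. Leave it.
Not all that is in view belongs to the job. Of the things that look like the gauge, the larger one is meant.

How it is judged:
On the way, in this order (a step that is already met when the one before it is completed fails the run):
1. go end fully home in the bush: its tip more than 26 mm behind the bush's face, in the bore (x of go_tip in the frame of frame_mid between 0.026 and 0.032 m and y of go_tip in the frame of frame_mid between -0.018 and 0.018 m and z of go_tip in the frame of frame_mid between -0.004 and 0.004 m and angle between the x axis of gauge_mid and the x axis of frame_mid, either way round below 0.12 rad), for 0.2 s.
2. no-go end refused: its tip 1 to 6 mm inside the mouth of the bore while the frame is pushed back more than 1 mm (x of nogo_tip in the frame of frame_mid between 0.001 and 0.006 m and y of nogo_tip in the frame of frame_mid between -0.018 and 0.018 m and z of nogo_tip in the frame of frame_mid between -0.004 and 0.004 m and angle between the x axis of gauge_mid and the x axis of frame_mid, either way round below 0.12 rad and value of joint frame above 0.001 m and contact force between gauge and fixture above 3 N), for 0.4 s.
At the end, for the whole second after the job is handed in: The gauge lies at rest in its cradle, either way round: gauge_mid within 12 mm of the seat and within 4 mm of its height, axis within 0.1 rad of the cradle's; the frame has sprung back (under 1 mm) (distance between gauge_mid and cradle_seat below 0.012 m and z of gauge_mid in the frame of cradle_seat between -0.004 and 0.004 m and angle between the x axis of gauge_mid and the x axis of cradle_seat, either way round below 0.1 rad and linear speed of gauge below 0.02 m/s and value of joint frame below 0.001 m); the robot touches nothing.
It fails at once if the sprung frame was pushed back more than 9 mm (springs bottomed) (value of joint frame above 0.009 m).
It fails at once if the gauge was pressed on the fixture with more than 25 N (contact force between gauge and fixture above 25 N).
It fails at once if a bystander (tape measure, fastener pack, screwdriver or spool) was shifted more than 20 mm (distance of any of tape_measure, pack_1, screwdriver_2, line_spool from where it was at the start of the episode above 0.02 m).
It also fails if it takes over 72 s, if anything falls off the work surface, if the arm or the gripper's body presses on something with over 40 N, if the wrist force passes 120 N, or if a joint passes its speed limit or range.

## Robot

A 6-joint arm with a two-finger parallel gripper is mounted at the origin on a cart in front of the work surface, level with it; the furniture and walls round the work are solid. World frame = base frame: x ahead of the robot, y to its left, z up, the work surface at z = 0. Lengths are in m, angles in rad, forces in N, time in s.
With the tool pointing down it reaches from about 0.35 to 0.725 m from the base axis. Payload 4.3 kg.
Tool frame: the origin (TCP) lies at the very end of the fingers, on their centre line; the grasp point (between the pads) lies 19 mm behind it (tcp_to_grasp is the distance from the TCP to the grasp point, in m); z points along the fingers, y is the line along which they close (so a half turn about z gives the same grasp; the last joint's range is limited). The gripper opens to 85 mm and grips with 20 to 120 N. Pads are 22 mm wide; open, the fingers measure 114 mm over their backs; the gripper's body (76 mm by 85 mm) begins 54 mm behind the grasp point. The pads swing forward as they close: fully open they stand 13 mm farther back than shut.
Start: joints at [1.06, 0.377, 0.081, 1.274, 0, 1.46], TCP at [0.224, 0.529, 0.231] pointing down, gripper open.
Joint ranges: [-2.72, 2.72], [-0.84, 1.66], [-1.02, 1.22], [-1.77, 2.12], [-1.37, 1.28], [-3.14, 3.14]. Speed limits (rad/s): [2.57, 2.57, 3.14, 3.14, 3.14, 3.14].

## Interface

Orientations are given as a rotation vector (axis times angle).
In Python, from workcell import * gives the robot as it stands.
- The arm moves only by the tool jog_arm, never from a script. Its argument "targets" is a list of rows, each a list of 4 numbers: the shift along the tool's x, y, z in m, then the turn about the tool's z in rad. A call has 1 to 12 rows; each row is the pose to reach, as a shift and turn from the pose commanded when the call began, along the tool's axes at that moment; what a row does not reach only later rows make up. A row lasts 1/12 s, in which the tool goes at most 41.7 mm and 7.16 degrees, less where a joint would pass 70% of its speed; a pose out of reach is approached as far as the arm can. A call with a gripper value outside its range is refused whole. "fingers" is the finger opening in m, from 0 to 0.0854, set as the call begins (left out, the last holds). The fingers move at their own pace and stop on an object; "squeeze" is the grip in N (left out, the last holds). Time passes only in rows, so rows that repeat a pose let the fingers close. It gives the time, the measured TCP pose, the force, the opening and the grip force at its end, in the units of the state.
- observe(): the state, without advancing time (a new reading comes with each control period).
- grab_frame(name): name is "scene" or "side" or "wrist"; returns (picture, depth): 480x640x3 uint8, blue, green, red; 480x640 float32, m along the optical axis (not along the pixel's ray), 0 where there is no reading.
- calibration(name): a dict with "fovy" (degrees; the focal length in pixels is half the picture's height over the tangent of half this angle, whatever the lens; pixels are square), "cx", "cy" (the principal point, pixels), "R" (3x3) and "t" (3): a world point X has camera coordinates R X + t. Camera axes: x right, y down, z forward; pixel columns grow to the right and rows downward; lengths in m; the calibration is good to about 2 mm. A picture is of the moment at which its call begins: read the wrist's pose just before it. calibration takes no time and is no camera call; for the wrist camera it gives the pose at the moment of the call.
- job_done(): hands the job in; it is judged then, once.
The state is a dict: "t": time; "joints": joint angles; "joint_vel": joint speeds; "effort": joint torques, N m; "position": TCP position; "ee_rot": TCP orientation; "contact_force": force on the tool from outside, world axes, zero at the start; "moment": the same for the moment, N m; "finger_gap": opening from 0.0 (shut) to 1.0 (fully open); "grip_force": force on a finger pad.
Only numpy, scipy, OpenCV 4.12 (cv2) and the standard library are available. Lean on these libraries where they do the work, as an engineer would, in place of code of your own. Each camera call takes 0.05 s, during which the arm holds its last target. There are 200 camera calls.

## Working session

There is one attempt and no reset: what is moved stays moved. The work goes in short steps, Python scripts to look and compute and a tool call to move; the robot and the scene stay as the last step left them, time stands still between calls to the robot, and variables do not carry over. Pictures are saved under pics/ and viewed, at most 10 in all, crops included, and the job is handed in when it is done.

Besides the shell and the picture viewer there is one more tool, called after "Request:" as a command line: name --pt "numbers of a row" for each row, then --argument value for the rest. jog_arm: Moves the arm, as the interface text tells. Its arguments: {"type":"object","properties":{"targets":{"type":"array","items":{"type":"array","items":{"type":"number"}}},"fingers":{"type":"number"},"squeeze":{"type":"number"}},"required":["targets"]}

```bash
ls; mkdir -p pics
cat > h.py <<'E'
from workcell import *
import numpy as np, cv2
from scipy.spatial.transform import Rotation as Ro
def world(d,c,u,v,z=None):
    f=240/np.tan(np.radians(c["fovy"])/2); R=np.array(c["R"]);t=np.array(c["t"])
    z=d[v,u] if z is None else z
    return R.T@(np.array([(u-c["cx"])/f*z,(v-c["cy"])/f*z,z])-t)
E
python3 - <<'E'
from h import *
o=observe();print(o)
for n in("scene","side"):
    c=calibration(n);p,d=grab_frame(n);print(n,c)
    cv2.imwrite(f"pics/{n}0.png",p);np.savez(f"{n}0.npz",p=p,d=d,**c)
E
```

```text
pics
{'t': 0.0, 'joints': array([ 1.05969563e+00,  3.78041123e-01,  7.96160964e-02,  1.27438190e+00,
       -3.16670416e-05,  1.46051590e+00]), 'joint_vel': array([-4.91709037e-04, -9.27470707e-04, -7.42459948e-04,  1.21398621e-04,
       -8.43689270e-04, -7.40539082e-05]), 'effort': array([ 1.31716981e-03, -4.63606131e+01,  2.69876218e+01,  2.09145021e-02,
       -1.09185203e-04,  7.69546773e-06]), 'position': array([0.22402132, 0.52885539, 0.23036959]), 'ee_rot': array([-6.25284162e-01, -3.07813948e+00,  3.02167413e-03]), 'contact_force': array([0.27572733, 0.81565707, 0.38140291]), 'moment': array([ 0.01460737, -0.00088323,  0.02294288]), 'grip_force': 0.0, 'finger_gap': 0.9981902367069497}
scene {'fovy': 44.095495964658866, 'cx': 329.50168418565875, 'cy': 239.74317941987962, 'R': array([[ 0.66618868, -0.74577671,  0.00312014],
       [-0.4746136 , -0.42718337, -0.7695819 ],
       [ 0.57526913,  0.51120589, -0.63854049]]), 't': array([-0.37782017,  0.28397445,  1.39219558])}
side {'fovy': 49.01058362331757, 'cx': 313.8462875765211, 'cy': 230.4889956892026, 'R': array([[ 0.9989413 , -0.04571072, -0.00517691],
       [-0.03476543, -0.67642851, -0.73568732],
       [ 0.03012698,  0.73508843, -0.67730153]]), 't': array([-0.54328225,  0.06177218,  1.20018718])}
```

View pics/scene0.png

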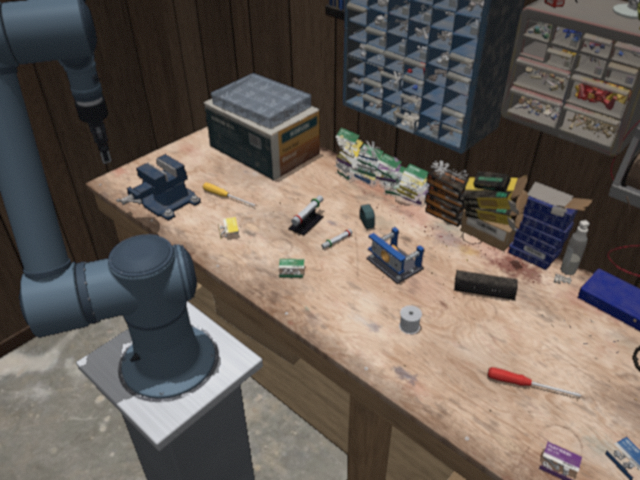

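View pics/side0.png

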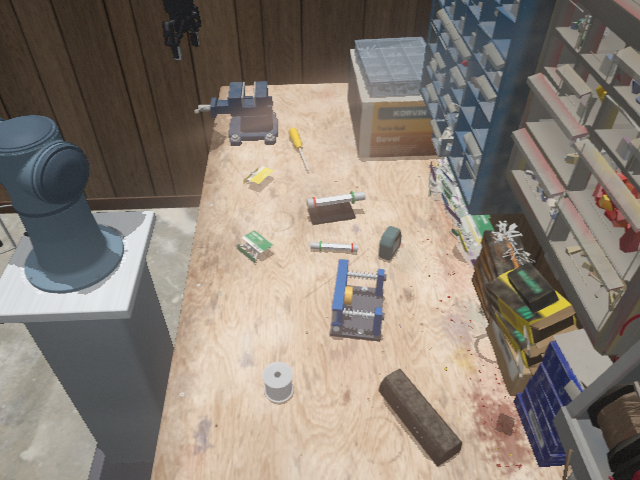

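Two candidates: the large gauge in the black cradle (side 336,201) and a smaller one lying on the bench (side 333,246). The larger one fits, since it is in the cradle. I'll confirm this in an enlarged crop.

Run:
```python
from h import *
a=np.load("side0.npz");p=a["p"]
cv2.imwrite("pics/crop0.png",cv2.resize(p[180:350,290:410],None,fx=3.5,fy=3.5,interpolation=cv2.INTER_CUBIC))
for u,v in [(312,203),(336,200),(360,197),(312,246),(333,247),(354,248),(342,262),(336,330),(341,297),(347,295)]:
    print(u,v,world(a["d"],a,u,v).round(4))
```

```text
312 203 [0.5443 0.099  0.056 ]
336 200 [0.6025 0.1115 0.0526]
360 197 [0.6617 0.1223 0.0505]
312 246 [ 0.5394 -0.0086  0.0184]
333 247 [ 0.5869 -0.0133  0.0174]
354 248 [ 0.6343 -0.018   0.0166]
342 262 [ 0.5953 -0.1295  0.0884]
336 330 [ 0.5762 -0.2424  0.0153]
341 297 [ 0.5857 -0.2202  0.0877]
347 295 [ 0.5989 -0.2052  0.0751]
```

View pics/crop0.png

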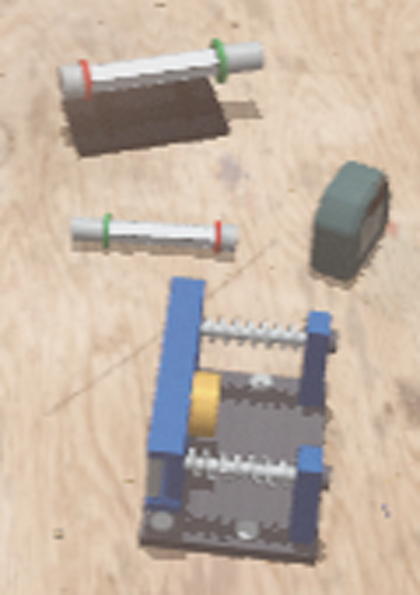

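The crop confirms it. The large gauge is in the black cradle with its red end on the left (crop 75,78) and green end on the right (crop 240,55). The decoy is smaller and lies on the bench, turned the other way. The brass bush shows behind the frame at crop (205,405). Next I'll fit the depth points.

```bash
cat >> h.py <<'E'
def cloud(d,c):
    f=240/np.tan(np.radians(c["fovy"])/2); v,u=np.mgrid[:480,:640]
    P=np.stack([(u-c["cx"])/f*d,(v-c["cy"])/f*d,d],-1)
    W=(P-np.array(c["t"]))@np.array(c["R"]); W[d==0]=np.nan
    return W
def box(W,lo,hi): return np.all((W>lo)&(W<hi),-1)
E
python3 - <<'E'
from h import *
for n in("side","scene"):
    a=np.load(n+"0.npz");W=cloud(a["d"],a);p=a["p"]
    hsv=cv2.cvtColor(p,cv2.COLOR_BGR2HSV);H,S,V=hsv[...,0],hsv[...,1],hsv[...,2]
    g=box(W,[.5,.04,.043],[.72,.17,.08]); X=W[g]
    l=cv2.fitLine(X[:,:2].astype(np.float32),cv2.DIST_HUBER,0,.01,.01).ravel()
    t=(X[:,:2]-l[2:])@l[:2]; print(n,"gauge",len(X),np.degrees(np.arctan2(l[1],l[0])),(l[2:]+l[:2]*(t.min()+t.max())/2).round(4),np.ptp(t),"zmax",np.percentile(X[:,2],97))
    for nm,m in(("green",(H>40)&(H<85)&(S>90)),("red",((H<8)|(H>172))&(S>110))):
        print(nm,(g&m).sum(),W[g&m].mean(0).round(4))
    F=box(W,[.54,-.3,.02],[.72,-.1,.1])
    blue=F&(H>100)&(H<130)&(S>100)
    T=blue&(W[...,2]>.081); X=W[T]; X=X[X[:,0]<X[:,0].min()+.045]
    r=cv2.minAreaRect((X[:,:2]*1000).astype(np.float32)); print("frame top",r,"z",np.median(X[:,2]))
    y=F&(H>12)&(H<32)&(S>120); print("brass",y.sum(),np.nanmean(W[y],0).round(4),W[y].min(0).round(4),W[y].max(0).round(4))
    B=box(W,[.53,-.33,.006],[.75,-.08,.014])&(S<100)
    np.savez(n+"m.npz",blue=blue,y=y)
a=np.load("scene0.npz");p=a["p"]
cv2.imwrite("pics/crop1.png",cv2.resize(p[220:285,355:435],None,fx=9,fy=9,interpolation=cv2.INTER_CUBIC))
E
```

```text
side gauge 472 9.194345 [0.6028 0.1146] 0.14177910198034263 zmax 0.06059985648001564
green 0 [nan nan nan]
red 11 [0.55   0.1053 0.0562]
frame top ((587.5692749023438, -184.22219848632812), (130.92190551757812, 17.562599182128906), 79.4662094116211) z 0.08812386086868708
brass 68 [ 0.601  -0.2044  0.0734] [ 0.5948 -0.2137  0.0598] [ 0.6082 -0.1876  0.0812]
scene gauge 285 9.095557 [0.6023 0.1148] 0.14696324933131735 zmax 0.062424489184022505
green 4 [0.6431 0.1176 0.0568]
red 3 [0.5508 0.097  0.0502]
frame top ((584.755859375, -185.52407836914062), (128.6509552001953, 22.713153839111328), 80.1846694946289) z 0.08848358109669296
brass 55 [ 0.5843 -0.1872  0.0576] [ 0.5722 -0.2031  0.0464] [ 0.6097 -0.1763  0.0844]<stdin>:9: RuntimeWarning: Mean of empty slice.
  ret = um.true_divide(
```

View pics/crop1.png

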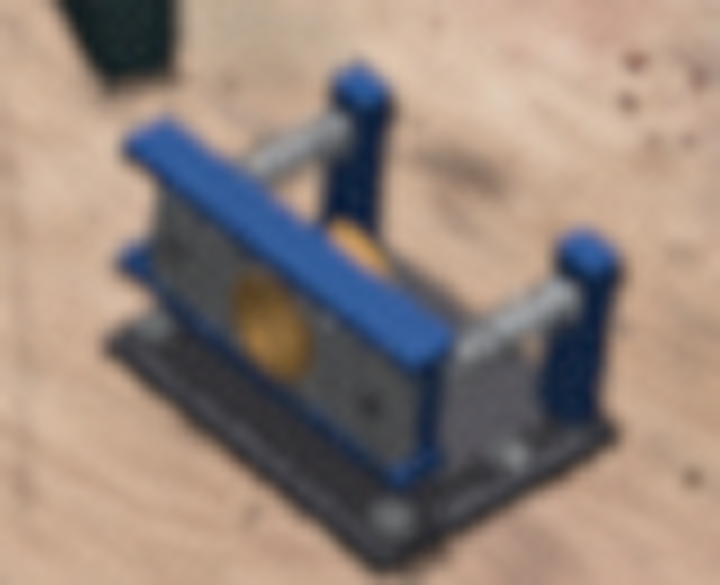

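```bash
cat >> h.py <<'E'
def rel(p,yaw):
    "tool shift and turn to world p, tool x heading yaw deg"
    o=observe();R=Ro.from_rotvec(o["ee_rot"]).as_matrix()
    y0=np.arctan2(R[1,0],R[0,0]); t=-(np.radians(yaw)-y0); t=(t+np.pi)%(2*np.pi)-np.pi
    s=R.T@(np.array(p)-o["position"]); print("t",round(o["t"],2),"pos",o["position"].round(4),"yaw",np.degrees(y0).round(2),"tilt",R[2,:2].round(4),"shift",s.round(4),"turn",round(t,4),"rows",round(max(np.linalg.norm(s)/.0417,abs(t)/.125),1))
E
python3 - <<'E'
from h import *
c=calibration("wrist");o=observe();R=Ro.from_rotvec(o["ee_rot"]).as_matrix()
C=-np.array(c["R"]).T@np.array(c["t"]);print("cam in tool",R.T@(C-o["position"]),"optical axis in tool",R.T@np.array(c["R"])[2],c["fovy"])
for n,u,v in(("scene",385.3,256.4),):
    a=np.load(n+"0.npz");q0=-a["R"].T@a["t"];q1=world(None,a,u,v,1.);s=(.06-q0[2])/(q1-q0)[2];b=q0+s*(q1-q0);print("bush front",b)
    m=np.array([.5862,-.1848]);ps=np.radians(-10.2);X=np.array([np.cos(ps),np.sin(ps)]);print("rel frame top centre x,y",(b[:2]-m)@X,(b[:2]-m)@[-X[1],X[0]])
rel([.52,-.17,.27],169.8)
E
```

```text
cam in tool [ 6.75767630e-02 -2.41968631e-05 -1.42384696e-01] optical axis in tool [-2.69227600e-01  3.98180351e-04  9.63076498e-01] 70.04109656834063
bush front [ 0.57830847 -0.19041841  0.06      ]
rel frame top centre x,y -0.006771871558858846 -0.006927085189372342
t 0.1 pos [0.2241 0.5289 0.2305] yaw 157.03 tilt [ 0.0002 -0.0018] shift [-0.5452 -0.5281 -0.0387] turn -0.2228 rows 18.2
```

Run:
```python
from h import *
rel([.555,-.175,.25],169.8)
```

```text
t 0.1 pos [0.2241 0.5289 0.2305] yaw 157.03 tilt [ 0.0002 -0.0018] shift [-0.5794 -0.519  -0.0187] turn -0.2228 rows 18.7
```

Request:
jog_arm --pt "-0.29 -0.26 -0.02 -0.11" --pt "-0.29 -0.26 -0.02 -0.11" --pt "-0.29 -0.26 -0.02 -0.11" --pt "-0.29 -0.26 -0.02 -0.11" --pt "-0.58 -0.519 -0.02 -0.2228" --pt "-0.58 -0.519 -0.02 -0.2228" --pt "-0.58 -0.519 -0.02 -0.2228" --pt "-0.58 -0.519 -0.02 -0.2228" --pt "-0.58 -0.519 -0.02 -0.2228" --pt "-0.58 -0.519 -0.02 -0.2228" --pt "-0.58 -0.519 -0.02 -0.2228" --pt "-0.58 -0.519 -0.02 -0.2228"

```text
t: 1.1
position: [0.436, 0.0781, 0.2459]
ee_rot: [-0.279, -3.129, -0.0]
contact_force: [0.2, 0.6, 0.7]
finger_gap: 0.999
grip_force: 0.0
```

Run:
```python
from h import *
rel([.555,-.175,.25],169.8)
```

```text
t 1.1 pos [0.436  0.0781 0.2459] yaw 169.8 tilt [0.0003 0.0002] shift [-0.162  -0.228  -0.0042] turn -0.0001 rows 6.7
```

Request:
jog_arm --pt "-0.16 -0.22 0 0" --pt "-0.16 -0.22 0 0" --pt "-0.16 -0.22 0 0" --pt "-0.16 -0.22 0 0" --pt "-0.16 -0.22 0 0" --pt "-0.16 -0.22 0 0" --pt "-0.16 -0.22 0 0" --pt "-0.16 -0.22 0 0" --pt "-0.16 -0.22 0 0" --pt "-0.16 -0.22 0 0"

```text
t: 1.93
position: [0.5538, -0.164, 0.2455]
ee_rot: [-0.279, -3.128, -0.002]
contact_force: [-0.1, 0.6, 0.7]
finger_gap: 1.003
grip_force: 0.0
```

Run:
```python
from h import *
rel([.60,.115,.15],189.1)
c=calibration("wrist");p,d=grab_frame("wrist");np.savez("w1.npz",p=p,d=d,**c);cv2.imwrite("pics/w1.png",p)
```

```text
t 1.93 pos [ 0.5538 -0.164   0.2455] yaw 169.81 tilt [0.0016 0.0009] shift [0.0037 0.2827 0.0958] turn -0.3367 rows 7.2
```

View pics/w1.png

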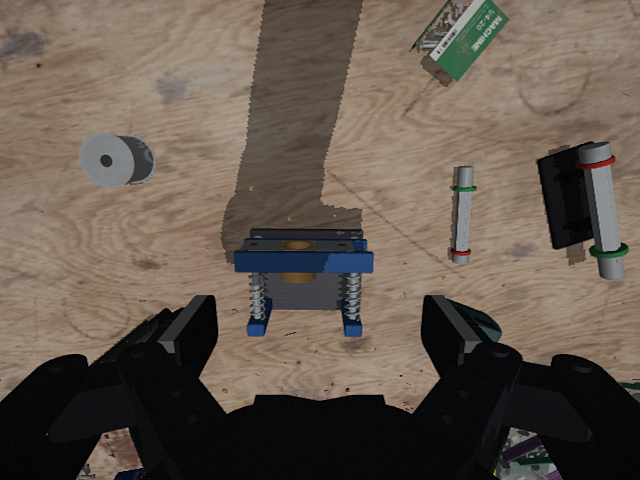

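The wrist view shows the frame from above. Its top strip spans pixels 235–373 in row 262, the bush front shows at (297,244) and the back of the bush at (298,277). I'll measure both.

Run:
```python
from h import *
a=np.load("w1.npz");W=cloud(a["d"],a);p=a["p"];hsv=cv2.cvtColor(p,cv2.COLOR_BGR2HSV);H,S,V=hsv[...,0],hsv[...,1],hsv[...,2]
reg=np.zeros(H.shape,bool);reg[225:340,225:385]=1
bl=reg&(H>100)&(H<130)&(S>100)
T=bl&(W[...,2]>.08)&(np.arange(480)[:,None]<280);X=W[T]
r=cv2.minAreaRect((X[:,:2]*1000).astype(np.float32));print("top",r,"z",np.median(X[:,2]),len(X))
c=np.array(r[0])/1000; ang=r[2] if r[1][0]>r[1][1] else r[2]+90
ang-=90
if ang<-45: ang+=180
if ang>45: ang-=180
l=cv2.fitLine(X[:,:2].astype(np.float32),cv2.DIST_HUBER,0,.01,.01).ravel();print("yaw rect",ang,"line",np.degrees(np.arctan2(l[1],l[0])))
# posts
Pm=bl&(np.arange(480)[:,None]>310)&(W[...,2]>.03)
for s in(0,1):
    m=Pm&((np.arange(640)[None]<306) if s==0 else (np.arange(640)[None]>=306));print("post",m.sum(),W[m].mean(0).round(4))
ps=np.radians(ang);ex=np.array([np.cos(ps),np.sin(ps)]);ey=np.array([-ex[1],ex[0]])
br=reg&(H>8)&(H<32)&(S>110)
for nm,m in(("front",br&(np.arange(480)[:,None]<252)),("back",br&(np.arange(480)[:,None]>268))):
    m=cv2.morphologyEx(m.astype(np.uint8),cv2.MORPH_OPEN,np.ones((3,3)))>0
    B=W[m];q=np.c_[(B[:,:2]-c)@ex,(B[:,:2]-c)@ey,B[:,2]];v,u=np.nonzero(m);print(nm,m.sum(),"u",u.min(),u.max(),"v",v.min(),v.max(),q.min(0).round(4),q.max(0).round(4),np.median(q,0).round(4))
# x profile of whole front at frame col
for v in range(228,290,4): print(v,((W[v,270,:2]-c)@ex).round(4),((W[v,270,:2]-c)@ey).round(4),W[v,270,2].round(4), p[v,297])
g=np.zeros(H.shape,bool);g[135:285,530:640]=1;g&=box(W,[.5,.05,.043],[.72,.17,.08]);X=W[g]
l=cv2.fitLine(X[:,:2].astype(np.float32),cv2.DIST_HUBER,0,.01,.01).ravel();t=(X[:,:2]-l[2:])@l[:2];print("gauge",np.degrees(np.arctan2(l[1],l[0])),l[2:]+l[:2]*(t.min()+t.max())/2,np.ptp(t))
```

```text
top ((587.4972534179688, -184.62661743164062), (128.756591796875, 20.139022827148438), 79.53409576416016) z 0.08631851006538835 2930
yaw rect -10.465904235839844 line 79.28362
post 351 [ 0.6519 -0.2461  0.0697]
post 323 [ 0.6694 -0.1507  0.0718]
front 253 u 280 314 v 241 248 [-0.01   -0.0245  0.0451] [-0.0025  0.0095  0.0732] [-0.0087 -0.0082  0.0507]
back 309 u 281 314 v 273 282 [ 0.0129 -0.0233  0.0639] [0.0242 0.0096 0.0801] [ 0.0192 -0.0066  0.0761]
228 -0.0123 -0.0424 0.0004 [43 51 62]
232 -0.01 -0.0412 0.0102 [42 39 39]
236 -0.005 -0.0415 0.0092 [40 37 38]
240 -0.0094 -0.0368 0.0425 [41 42 45]
244 -0.0098 -0.0345 0.0589 [ 45  77 101]
248 -0.0098 -0.0326 0.0729 [ 44  80 105]
252 -0.01 -0.0308 0.0864 [41 22  8]
256 -0.0062 -0.0309 0.0866 [71 42 23]
260 -0.0021 -0.0311 0.0859 [70 41 21]
264 0.0016 -0.0311 0.0867 [70 43 24]
268 0.005 -0.031 0.0883 [70 42 24]
272 0.0099 -0.0315 0.0856 [54 53 57]
276 0.0439 -0.0432 0.0089 [ 45  81 105]
280 0.0486 -0.0432 0.0098 [ 45  80 106]
284 0.0537 -0.0434 0.0099 [72 63 60]
288 0.0582 -0.0433 0.0113 [70 66 66]
gauge 8.308839 [0.60462564 0.11525663] 0.14340921377967936
```

Run:
```python
from h import *
rel([.597,.114,.16],188.8)
```

```text
t 1.98 pos [ 0.5538 -0.1636  0.2458] yaw 169.86 tilt [0.0011 0.0007] shift [0.0062 0.2808 0.086 ] turn -0.3306 rows 7.0
```

Request:
jog_arm --pt "0.0065 0.281 0.086 -0.3306" --pt "0.0065 0.281 0.086 -0.3306" --pt "0.0065 0.281 0.086 -0.3306" --pt "0.0065 0.281 0.086 -0.3306" --pt "0.0065 0.281 0.086 -0.3306" --pt "0.0065 0.281 0.086 -0.3306" --pt "0.0065 0.281 0.086 -0.3306" --pt "0.0065 0.281 0.086 -0.3306" --pt "0.0065 0.281 0.086 -0.3306" --pt "0.0065 0.281 0.086 -0.3306" --pt "0.0065 0.281 0.086 -0.3306"

```text
t: 2.9
position: [0.5976, 0.1124, 0.1609]
ee_rot: [-0.239, 3.132, -0.001]
contact_force: [-0.6, -0.4, -0.1]
finger_gap: 1.002
grip_force: 0.0
```

Run:
```python
from h import *
c=calibration("wrist");p,d=grab_frame("wrist");np.savez("w2.npz",p=p,d=d,**c);cv2.imwrite("pics/w2.png",p)
W=cloud(d,c)
g=box(W,[.5,.05,.043],[.70,.17,.075]);g[360:]=0;X=W[g]
l=cv2.fitLine(X[:,:2].astype(np.float32),cv2.DIST_HUBER,0,.01,.01).ravel();l*=1 if l[0]>0 else [-1]*2+[1]*2 if False else 1
e=l[:2]*np.sign(l[0]);t=(X[:,:2]-l[2:])@e;print("gauge",np.degrees(np.arctan2(e[1],e[0])),"mid",l[2:]+e*((t.min()+t.max())/2-.007),np.ptp(t),t.min(),t.max(),np.percentile(X[:,2],[5,50,95]))
hsv=cv2.cvtColor(p,cv2.COLOR_BGR2HSV);H,S=hsv[...,0],hsv[...,1]
for nm,m in(("green",(H>40)&(H<85)&(S>90)),("red",((H<8)|(H>172))&(S>110))):
    B=W[g&m];print(nm,len(B),np.median(B,0).round(4) if len(B) else 0)
rel([.597,.114,.024],188.8)
```

```text
gauge 9.481879 mid [0.59658849 0.11888424] 0.14166814637744868 -0.06442955252137769 0.077238593856071 [0.04945815 0.05338365 0.0581446 ]
green 360 [0.6423 0.1268 0.0567]
red 277 [0.5497 0.1112 0.0571]
t 2.95 pos [0.5979 0.112  0.161 ] yaw -171.33 tilt [-0.0012 -0.0003] shift [0.0007 0.0022 0.137 ] turn -0.0023 rows 3.3
```

View pics/w2.png

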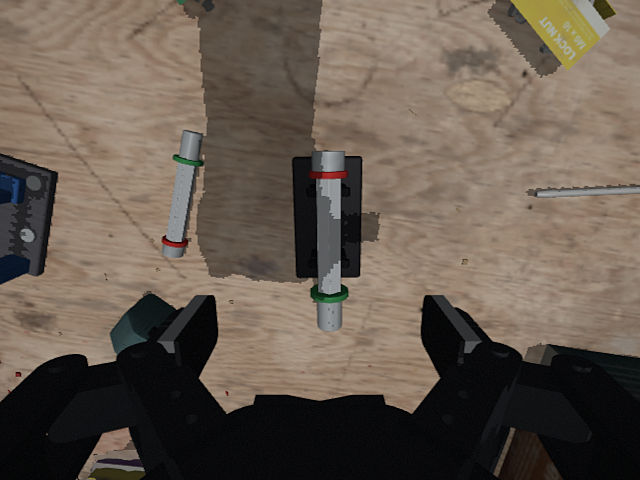

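The gauge is at image (328,235), about 6 mm to the tool's right. Its collars give mid (0.596, 0.119) and heading 9.5°. Descending to grasp.

Run:
```python
from h import *
rel([.5965,.1187,.024],189.5)
```

```text
t 2.95 pos [0.5979 0.112  0.161 ] yaw -171.33 tilt [-0.0012 -0.0003] shift [0.0005 0.0069 0.137 ] turn -0.0145 rows 3.3
```

Request:
jog_arm --pt "0.0005 0.007 0.035 -0.0145" --pt "0.0005 0.007 0.07 -0.0145" --pt "0.0005 0.007 0.1 -0.0145" --pt "0.0005 0.007 0.12 -0.0145" --pt "0.0005 0.007 0.137 -0.0145" --pt "0.0005 0.007 0.137 -0.0145" --pt "0.0005 0.007 0.137 -0.0145" --pt "0.0005 0.007 0.137 -0.0145"

```text
t: 3.62
position: [0.5975, 0.1191, 0.0247]
ee_rot: [-0.26, 3.128, 0.0]
contact_force: [0.0, -0.3, 0.9]
finger_gap: 1.003
grip_force: 0.0
```

Request:
jog_arm --pt "0 0 0 0" --pt "0 0 0 0" --pt "0 0 0 0" --pt "0 0 0 0" --pt "0 0 0 0" --pt "0 0 0 0" --pt "0 0 0 0" --pt "0 0 0 0" --pt "0 0 0 0" --pt "0 0 0 0" --fingers 0.01 --squeeze 60

```text
t: 4.45
position: [0.5966, 0.1197, 0.0235]
ee_rot: [-0.262, 3.13, -0.001]
contact_force: [-0.7, -1.9, 5.2]
finger_gap: 0.197
grip_force: 59.1
```

Run:
```python
from h import *
o=observe();print(o["contact_force"],o["finger_gap"]*85.4,o["grip_force"]);rel([.5965,.1187,.1],189.5)
```

```text
[-0.67761675 -1.9258961   5.19480419] 16.80838060463375 59.1102658957243
t 4.45 pos [0.5966 0.1197 0.0235] yaw -170.43 tilt [-0.0007 -0.0004] shift [ 0.0002 -0.001  -0.0765] turn 0.0012 rows 1.8
```

Request:
jog_arm --pt "0 0 -0.02 0" --pt "0 0 -0.05 0" --pt "0 0 -0.08 0" --pt "0 0 -0.106 0" --pt "0 0 -0.106 0" --pt "0 0 -0.106 0" --pt "0 0 -0.106 0"

```text
t: 5.03
position: [0.5953, 0.12, 0.1276]
ee_rot: [0.262, -3.128, -0.001]
contact_force: [0.6, 0.7, -1.9]
finger_gap: 0.2
grip_force: 58.8
```

Run:
```python
from h import *
o=observe();print(o["contact_force"],o["moment"]);rel([.4830,-.1726,.13],169.5)
```

```text
[ 0.62601048  0.68524994 -1.85122504] [ 0.03475371  0.0115311  -0.00969606]
t 5.03 pos [0.5953 0.12   0.1276] yaw -170.42 tilt [0.0022 0.0006] shift [ 0.1594 -0.2698 -0.0022] turn 0.3505 rows 7.5
```

Request:
jog_arm --pt "0.159 -0.269 -0.002 0.3505" --pt "0.159 -0.269 -0.002 0.3505" --pt "0.159 -0.269 -0.002 0.3505" --pt "0.159 -0.269 -0.002 0.3505" --pt "0.159 -0.269 -0.002 0.3505" --pt "0.159 -0.269 -0.002 0.3505" --pt "0.159 -0.269 -0.002 0.3505" --pt "0.159 -0.269 -0.002 0.3505" --pt "0.159 -0.269 -0.002 0.3505" --pt "0.159 -0.269 -0.002 0.3505" --pt "0.159 -0.269 -0.002 0.3505" --pt "0.159 -0.269 -0.002 0.3505"

```text
t: 6.03
position: [0.4838, -0.1704, 0.13]
ee_rot: [-0.285, -3.127, -0.002]
contact_force: [-0.3, 0.1, -1.3]
finger_gap: 0.201
grip_force: 59.1
```

Run:
```python
from h import *
rel([.4830,-.1726,.0387],169.5)
c=calibration("wrist");p,d=grab_frame("wrist");np.savez("w3.npz",p=p,d=d,**c);cv2.imwrite("pics/w3.png",p)
```

```text
t 6.03 pos [ 0.4838 -0.1704  0.13  ] yaw 169.58 tilt [0.0019 0.0011] shift [ 0.0003 -0.0024  0.0913] turn 0.0015 rows 2.2
```

View pics/w3.png

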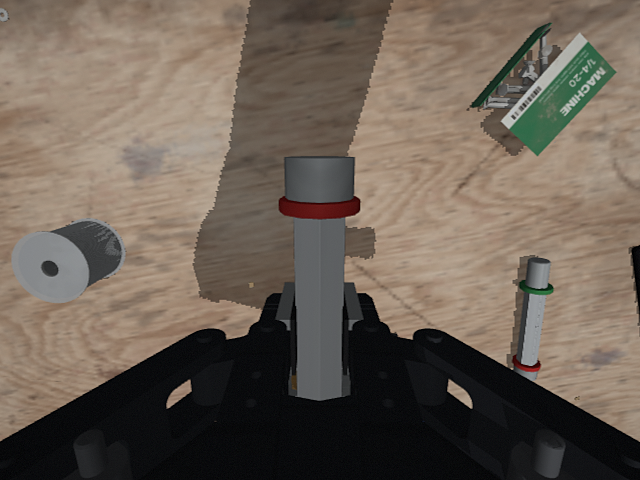

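The gauge is held straight: its axis is at column 320 and the red collar at (320,205). Lowering to bore height.

Request:
jog_arm --pt "0 -0.0024 0.03 0.001" --pt "0 -0.0024 0.06 0.001" --pt "0 -0.0024 0.08 0.001" --pt "0 -0.0024 0.0913 0.001" --pt "0 -0.0024 0.0913 0.001" --pt "0 -0.0024 0.0913 0.001" --pt "0 -0.0024 0.0913 0.001"

```text
t: 6.67
position: [0.4847, -0.1739, 0.0406]
ee_rot: [0.287, 3.127, -0.001]
contact_force: [-0.6, 0.4, -0.8]
finger_gap: 0.196
grip_force: 59.0
```

Run:
```python
from h import *
o=observe();print(o["contact_force"]);rel([.4830,-.1726,.0387],169.5)
c=calibration("side");p,d=grab_frame("side")
cv2.imwrite("pics/s3.png",cv2.resize(p[230:350,270:400],None,fx=5,fy=5,interpolation=cv2.INTER_CUBIC))
W=cloud(d,c)
# gauge go end: points near the axis ahead of gripper
ex=np.array([.9833,-.1822]);ey=np.array([.1822,.9833]);B=np.array([.5764,-.1899])
q=np.stack([(W[...,:2]-B)@ex,(W[...,:2]-B)@ey,W[...,2]],-1)
m=box(q,[-.045,-.03,.045],[-.005,.03,.085]);Q=q[m];print(len(Q),Q.min(0),Q.max(0))
for lo in np.arange(-.045,-.005,.008):
    s=Q[(Q[:,0]>=lo)&(Q[:,0]<lo+.008)]
    if len(s): print(lo.round(3),len(s),"y",np.percentile(s[:,1],[3,97]).round(4),"ztop",np.percentile(s[:,2],95).round(4))
```

```text
[-0.57844269  0.39440281 -0.78639994]
t 6.67 pos [ 0.4847 -0.1739  0.0406] yaw 169.51 tilt [-0.0014 -0.0003] shift [0.002  0.001  0.0019] turn 0.0001 rows 0.1
167 [-0.04498264 -0.01670588  0.05045057] [-0.01619548  0.00871719  0.07852474]
-0.045 54 y [-0.0157  0.0078] ztop 0.0765
-0.037 41 y [-0.0117  0.0026] ztop 0.0747
-0.029 44 y [-0.0112  0.0046] ztop 0.0761
-0.021 28 y [-0.0116  0.0036] ztop 0.0747
```

View pics/s3.png

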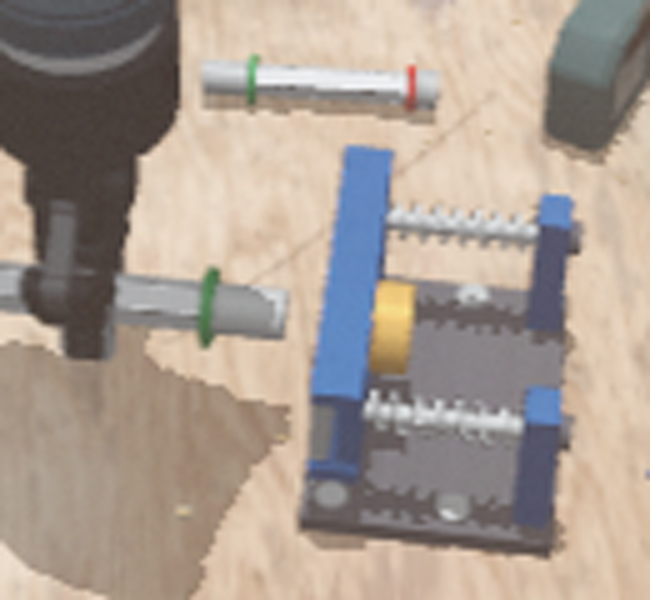

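Request:
jog_arm --pt "0 0 0 0" --pt "0 0 0 0"

```text
t: 6.88
position: [0.4847, -0.1746, 0.0408]
ee_rot: [0.289, 3.126, -0.001]
contact_force: [-0.1, -0.3, -0.5]
finger_gap: 0.193
grip_force: 59.0
```

Request:
jog_arm --pt "0 0 0 0"

```text
t: 6.97
position: [0.4844, -0.1745, 0.0405]
ee_rot: [0.289, 3.127, -0.001]
contact_force: [0.4, 0.3, -1.7]
finger_gap: 0.197
grip_force: 59.0
```

Request:
jog_arm --pt "0 0 0 0"

```text
t: 7.05
position: [0.4841, -0.1744, 0.0402]
ee_rot: [0.289, 3.127, -0.0]
contact_force: [0.4, 0.2, -1.3]
finger_gap: 0.202
grip_force: 59.0
```

Request:
jog_arm --pt "0 0 0 0"

```text
t: 7.13
position: [0.4839, -0.1743, 0.04]
ee_rot: [0.289, 3.128, -0.0]
contact_force: [-1.1, 0.6, -0.6]
finger_gap: 0.197
grip_force: 59.0
```

Request:
jog_arm --pt "-0.003 0.001 0.0008 0" --pt "-0.006 0.001 0.0008 0" --pt "-0.009 0.001 0.0008 0" --pt "-0.011 0.001 0.0008 0" --pt "-0.011 0.001 0.0008 0" --pt "-0.011 0.001 0.0008 0" --pt "-0.011 0.001 0.0008 0" --pt "-0.011 0.001 0.0008 0"

```text
t: 7.8
position: [0.4946, -0.1752, 0.0388]
ee_rot: [-0.289, -3.128, -0.0]
contact_force: [0.9, -0.3, -1.5]
finger_gap: 0.194
grip_force: 59.0
```

Request:
jog_arm --pt "-0.001 0 0 0" --pt "-0.002 0 0 0" --pt "-0.003 0 0 0" --pt "-0.004 0 0 0" --pt "-0.004 0 0 0"

```text
t: 8.22
position: [0.499, -0.1761, 0.039]
ee_rot: [0.289, 3.128, -0.0]
contact_force: [0.1, -0.1, -0.9]
finger_gap: 0.198
grip_force: 59.0
```

Request:
jog_arm --pt "-0.001 0 0 0" --pt "-0.002 0 0 0" --pt "-0.003 0 0 0" --pt "-0.004 0 0 0" --pt "-0.004 0 0 0"

```text
t: 8.63
position: [0.5029, -0.1768, 0.0389]
ee_rot: [0.289, 3.128, -0.0]
contact_force: [0.7, 0.8, -1.6]
finger_gap: 0.2
grip_force: 59.0
```

Request:
jog_arm --pt "-0.001 0 0 0" --pt "-0.002 0 0 0" --pt "-0.002 0 0 0"

```text
t: 8.88
position: [0.5048, -0.1771, 0.0389]
ee_rot: [0.289, 3.128, 0.0]
contact_force: [0.3, -0.2, -2.1]
finger_gap: 0.2
grip_force: 59.0
```

Request:
jog_arm --pt "-0.001 0 0 0" --pt "-0.002 0 0 0" --pt "-0.003 0 0 0" --pt "-0.004 0 0 0" --pt "-0.005 0 0 0"

```text
t: 9.3
position: [0.5096, -0.178, 0.0389]
ee_rot: [0.289, 3.128, 0.0]
contact_force: [-0.5, -0.1, -1.3]
finger_gap: 0.198
grip_force: 59.0
```

Request:
jog_arm --pt "-0.001 0 0 0" --pt "-0.002 0 0 0" --pt "-0.003 0 0 0" --pt "-0.004 0 0 0" --pt "-0.004 0 0 0"

```text
t: 9.72
position: [0.5137, -0.1787, 0.0389]
ee_rot: [0.289, 3.128, 0.0]
contact_force: [0.4, -0.2, -0.4]
finger_gap: 0.2
grip_force: 59.0
```

Request:
jog_arm --pt "-0.0015 0 0 0" --pt "-0.003 0 0 0" --pt "-0.0045 0 0 0" --pt "-0.006 0 0 0" --pt "-0.0075 0 0 0" --pt "-0.009 0 0 0" --pt "-0.009 0 0 0"

```text
t: 10.3
position: [0.5227, -0.1804, 0.0389]
ee_rot: [0.289, 3.128, 0.0]
contact_force: [0.6, -0.1, -1.6]
finger_gap: 0.197
grip_force: 59.0
```

Request:
jog_arm --pt "-0.001 0 0 0" --pt "-0.002 0 0 0" --pt "-0.003 0 0 0" --pt "-0.003 0 0 0"

```text
t: 10.63
position: [0.5254, -0.1809, 0.0389]
ee_rot: [0.289, 3.128, 0.0]
contact_force: [-0.2, -0.2, -1.6]
finger_gap: 0.204
grip_force: 59.0
```

Request:
jog_arm --pt "-0.001 0 0 0" --pt "-0.002 0 0 0" --pt "-0.002 0 0 0"

```text
t: 10.88
position: [0.5272, -0.1813, 0.0389]
ee_rot: [-0.289, -3.128, -0.0]
contact_force: [0.8, -0.4, -1.5]
finger_gap: 0.199
grip_force: 59.1
```

Request:
jog_arm --pt "-0.001 0 0 0" --pt "-0.001 0 0 0" --pt "-0.001 0 0 0"

```text
t: 11.13
position: [0.5272, -0.1813, 0.0387]
ee_rot: [-0.289, -3.126, -0.0]
contact_force: [-3.5, 0.4, -0.6]
finger_gap: 0.201
grip_force: 59.3
```

Request:
jog_arm --pt "-0.001 0 0 0" --pt "-0.001 0 0 0" --pt "-0.001 0 0 0" --pt "-0.001 0 0 0" --pt "-0.001 0 0 0"

```text
t: 11.55
position: [0.528, -0.1814, 0.0386]
ee_rot: [-0.289, -3.126, -0.001]
contact_force: [-5.6, 1.1, 0.7]
finger_gap: 0.202
grip_force: 59.3
```

Request:
jog_arm --pt "0.006 0 0 0" --pt "0.014 0 0 0" --pt "0.022 0 0 0" --pt "0.03 0 0 0" --pt "0.04 0 0 0" --pt "0.052 0 0 0" --pt "0.052 0 0 0" --pt "0.052 0 -0.03 0" --pt "0.052 0 -0.06 0" --pt "0.052 0 -0.08 0.12" --pt "0.052 0 -0.08 0.24" --pt "0.052 0 -0.08 0.36"

```text
t: 12.55
position: [0.48, -0.1732, 0.1212]
ee_rot: [0.852, 3.018, -0.002]
contact_force: [-0.1, 0.0, -1.4]
finger_gap: 0.196
grip_force: 59.1
```

Run:
```python
from h import *
rel([.47,-.17,.12],-10.5);o=observe();print(o["joints"][5],o["contact_force"])
```

```text
t 12.55 pos [ 0.48   -0.1732  0.1212] yaw 148.46 tilt [-0.0055  0.0005] shift [ 0.0102 -0.0025  0.0012] turn 2.7744 rows 22.2
0.07982591393627468 [-0.05029608  0.03411664 -1.44659346]
```

Request:
jog_arm --pt "0 0 0 0.12" --pt "0 0 0 0.24" --pt "0 0 0 0.36" --pt "0 0 0 0.48" --pt "0 0 0 0.6" --pt "0 0 0 0.72" --pt "0 0 0 0.84" --pt "0 0 0 0.96" --pt "0 0 0 1.08" --pt "0 0 0 1.2" --pt "0 0 0 1.32" --pt "0 0 0 1.44"

```text
t: 13.55
position: [0.4784, -0.1723, 0.1192]
ee_rot: [2.635, 1.709, 0.001]
contact_force: [0.4, 0.5, -1.4]
finger_gap: 0.197
grip_force: 59.1
```

Request:
jog_arm --pt "0 0 0 0.12" --pt "0 0 0 0.24" --pt "0 0 0 0.36" --pt "0 0 0 0.48" --pt "0 0 0 0.6" --pt "0 0 0 0.72" --pt "0 0 0 0.84" --pt "0 0 0 0.96" --pt "0 0 0 1.08" --pt "0 0 0 1.2" --pt "0 0 0 1.28" --pt "0 0 0 1.335"

```text
t: 14.55
position: [0.4784, -0.1724, 0.1192]
ee_rot: [3.128, -0.285, 0.002]
contact_force: [-0.4, 0.0, -1.2]
finger_gap: 0.2
grip_force: 59.1
```

Run:
```python
from h import *
ex=np.array([.9833,-.1822]);ey=np.array([.1822,.9833]);B=np.array([.5764,-.1899])+.0008*0*ey
P=B-ex*.080;print(P);rel([*P,.0386],-10.5);o=observe();print(o["joints"][5],o["contact_force"])
```

```text
[ 0.497736 -0.175324]
t 14.55 pos [ 0.4784 -0.1724  0.1192] yaw -10.41 tilt [0.0011 0.0002] shift [ 0.0194 -0.0006  0.0806] turn 0.0016 rows 2.0
2.8525283230596856 [-0.42855895  0.02460273 -1.15897494]
```

Request:
jog_arm --pt "0 0 0.025 0.0016" --pt "0 0 0.05 0.0016" --pt "0 0 0.07 0.0016" --pt "0 0 0.0806 0.0016" --pt "0.005 0 0.0806 0.0016" --pt "0.012 0 0.0806 0.0016" --pt "0.02 0 0.0806 0.0016" --pt "0.025 0 0.0806 0.0016" --pt "0.025 0 0.0806 0.0016" --pt "0.025 0 0.0806 0.0016" --pt "0.025 0 0.0806 0.0016" --pt "0.025 0 0.0806 0.0016"

```text
t: 15.55
position: [0.5024, -0.1764, 0.0385]
ee_rot: [-3.129, 0.281, 0.0]
contact_force: [0.0, -0.0, -0.9]
finger_gap: 0.198
grip_force: 59.1
```

Run:
```python
from h import *
ex=np.array([.9833,-.1822]);ey=np.array([.1822,.9833]);B=np.array([.5764,-.1899])-.0004*ey
rel([*(B-ex*.064),.0386],-10.5);o=observe();print(o["joints"][5],o["contact_force"])
```

```text
t 15.55 pos [ 0.5024 -0.1764  0.0385] yaw -10.28 tilt [-0.0001 -0.0001] shift [ 0.0112  0.0002 -0.0001] turn 0.0039 rows 0.3
2.8640872831637103 [ 0.00449831 -0.04353694 -0.92045563]
```

Request:
jog_arm --pt "0.002 0 0 0.0035" --pt "0.004 0 0 0.0035" --pt "0.006 0 0 0.0035" --pt "0.008 0 0 0.0035" --pt "0.009 0 0 0.0035" --pt "0.01 0 0 0.0035" --pt "0.01 0 0 0.0035"

```text
t: 16.13
position: [0.5127, -0.1784, 0.0383]
ee_rot: [-3.128, 0.287, -0.0]
contact_force: [0.2, -0.7, -1.4]
finger_gap: 0.201
grip_force: 59.1
```

Request:
jog_arm --pt "0.001 0 0 0" --pt "0.002 0 0 0" --pt "0.002 0 0 0"

```text
t: 16.38
position: [0.5142, -0.1785, 0.0382]
ee_rot: [-3.128, 0.287, 0.001]
contact_force: [0.6, -0.5, -1.1]
finger_gap: 0.196
grip_force: 59.1
```

Request:
jog_arm --pt "0.001 0 0 0" --pt "0.001 0 0 0" --pt "0.001 0 0 0"

```text
t: 16.63
position: [0.5145, -0.1785, 0.0381]
ee_rot: [-3.128, 0.287, 0.003]
contact_force: [-3.5, 1.4, -0.3]
finger_gap: 0.197
grip_force: 59.3
```

Request:
jog_arm --pt "0.001 0 0 0" --pt "0.001 0 0 0" --pt "0.001 0 0 0" --pt "0.001 0 0 0"

```text
t: 16.97
position: [0.5153, -0.1787, 0.038]
ee_rot: [-3.128, 0.287, 0.003]
contact_force: [-5.6, 0.8, 1.1]
finger_gap: 0.201
grip_force: 59.4
```

Request:
jog_arm --pt "0.001 0 0 0" --pt "0.001 0 0 0" --pt "0.001 0 0 0" --pt "0.001 0 0 0"

```text
t: 17.3
position: [0.5159, -0.1788, 0.0379]
ee_rot: [-3.128, 0.287, 0.004]
contact_force: [-6.6, 1.4, 1.5]
finger_gap: 0.203
grip_force: 59.4
```

Request:
jog_arm --pt "0.001 0 0 0" --pt "0.001 0 0 0" --pt "0.001 0 0 0" --pt "0.001 0 0 0"

```text
t: 17.63
position: [0.5165, -0.1789, 0.0379]
ee_rot: [-3.128, 0.287, 0.005]
contact_force: [-6.2, 1.0, 1.7]
finger_gap: 0.201
grip_force: 59.5
```

Run:
```python
from h import *
ex=np.array([.9833,-.1822]);ey=np.array([.1822,.9833]);B=np.array([.5764,-.1899])
o=observe();d=o["position"][:2]-B;print("tip x,y",d@ex+.064,d@ey,o["contact_force"][:2]@ex,o["contact_force"][:2]@ey)
c=calibration("side");p,dd=grab_frame("side");W=cloud(dd,c)
a=np.load("side0.npz");W0=cloud(a["d"],a)
for n,w,im in(("0",W0,a["p"]),("now",W,p)):
    hsv=cv2.cvtColor(im,cv2.COLOR_BGR2HSV);H,S=hsv[...,0],hsv[...,1]
    q=np.stack([(w[...,:2]-B)@ex,(w[...,:2]-B)@ey,w[...,2]],-1)
    m=box(q,[-.02,-.045,.08],[.04,.08,.1])&(H>100)&(H<130)&(S>100);Q=q[m];y=box(q,[.015,-.03,.055],[.05,.03,.09])&(H>12)&(H<32)&(S>120)
    print(n,m.sum(),"top x med",np.median(Q[:,0]),np.percentile(Q[:,0],[3,97]),"bush",y.sum(),np.median(q[y],0))
```

```text
tip x,y 0.003091892659383026 -5.341175554544891e-05 -6.238351603167043 -0.1368796254873456
0 393 top x med 0.010011221775514546 [0.0019923  0.01814008] bush 68 [ 0.02705301 -0.01192067  0.07412913]
now 395 top x med 0.01213753435943377 [0.00354153 0.02021954] bush 87 [ 0.02879472 -0.01148811  0.07386186]
```

Request:
jog_arm --pt "0.0005 0 -0.0005 0" --pt "0.001 0 -0.001 0" --pt "0.001 0 -0.001 0" --pt "0.001 0 -0.001 0" --pt "0.001 0 -0.001 0" --pt "0.001 0 -0.001 0"

```text
t: 18.18
position: [0.5168, -0.1788, 0.0384]
ee_rot: [-3.128, 0.287, 0.008]
contact_force: [-6.6, 1.2, 0.6]
finger_gap: 0.196
grip_force: 59.3
```

Request:
jog_arm --pt "0.001 0 0 0" --pt "0.001 0 0 0" --pt "0.001 0 0 0" --pt "0.001 0 0 0" --pt "0.001 0 0 0" --pt "0.001 0 0 0" --pt "0.001 0 0 0" --pt "0.001 0 0 0"

```text
t: 18.85
position: [0.5174, -0.1789, 0.0383]
ee_rot: [-3.128, 0.287, 0.009]
contact_force: [-8.2, 1.5, 1.2]
finger_gap: 0.196
grip_force: 59.3
```

Run:
```python
from h import *
ex=np.array([.9833,-.1822]);ey=np.array([.1822,.9833]);B=np.array([.5764,-.1899])
o=observe();d=o["position"][:2]-B;print("tip x,y",d@ex+.064,d@ey,o["contact_force"][:2]@ex,o["contact_force"][:2]@ey,o["contact_force"][2])
a=np.load("side0.npz")
for n,c,p,dd in[("0",a,a["p"],a["d"])]+[("now",calibration("side"),*grab_frame("side")) for _ in range(2)]:
    w=cloud(dd,c);hsv=cv2.cvtColor(p,cv2.COLOR_BGR2HSV);H,S=hsv[...,0],hsv[...,1]
    q=np.stack([(w[...,:2]-B)@ex,(w[...,:2]-B)@ey,w[...,2]],-1)
    m=box(q,[-.02,-.045,.08],[.04,.08,.1])&(H>100)&(H<130)&(S>100);Q=q[m]
    print(n,"top x",np.median(Q[:,0]),np.mean(Q[:,0]))
```

```text
tip x,y 0.003997357635066132 5.2755385357959205e-05 -8.303866297532991 -0.03635831370006917 1.2145176422108521
0 top x 0.010011221775514546 0.010074433801882875
now top x 0.013120925992296344 0.012896682417397547
now top x 0.012970194258136161 0.01281399441456548
```

Request:
jog_arm --pt "0 0 -0.0004 0" --pt "0 0 -0.0008 0" --pt "0 0 -0.0008 0" --pt "0 0 -0.0008 0" --pt "0 0 -0.0008 0"

```text
t: 19.37
position: [0.5171, -0.1788, 0.0387]
ee_rot: [-3.127, 0.287, 0.01]
contact_force: [-6.3, 1.9, -1.3]
finger_gap: 0.199
grip_force: 59.1
```

```bash
cat >> h.py <<'E'
def press():
    ex=np.array([.9833,-.1822]);ey=np.array([.1822,.9833]);B=np.array([.5764,-.1899])
    o=observe();R=Ro.from_rotvec(o["ee_rot"]).as_matrix();d=o["position"][:2]-B;f=o["contact_force"]
    print("tip x,y",d@ex+.064,d@ey,"tip z",o["position"][2]+.0215+.064*R[2,0],"pitch",R[2,0],"F",f[:2]@ex,f[:2]@ey,f[2],"M",o["moment"])
    xs=[]
    for _ in range(4):
        c=calibration("side");p,dd=grab_frame("side");w=cloud(dd,c);hsv=cv2.cvtColor(p,cv2.COLOR_BGR2HSV);H,S=hsv[...,0],hsv[...,1]
        q=np.stack([(w[...,:2]-B)@ex,(w[...,:2]-B)@ey,w[...,2]],-1)
        xs.append(np.mean(q[box(q,[-.02,-.045,.08],[.04,.08,.1])&(H>100)&(H<130)&(S>100)][:,0]))
    print("frame",np.mean(xs)-.01007,np.std(xs))
E
python3 -c "
from h import *
press()"
```

```text
tip x,y 0.0036499503570129876 7.597672227646446e-05 tip z 0.05982019825166339 pitch -0.006374573908399834 F -6.543183814615754 0.6788670066988919 -1.301077777826114 M [ 0.21773173  1.38267709 -0.04623336]
frame 0.0024195722939413904 2.9357617438337004e-05
```

Frame travel and force look right, but depth in the mouth comes out at about 1.2 mm with roughly 1 mm of uncertainty. I'll touch the plain face beside the bore with a light press as a reference.

Request:
jog_arm --pt "-0.005 0 0 0" --pt "-0.01 0 0 0" --pt "-0.013 0 0 0" --pt "-0.013 -0.006 0 0" --pt "-0.013 -0.012 0 0" --pt "-0.013 -0.012 0 0" --pt "-0.013 -0.012 0 0" --pt "-0.01 -0.012 0 0" --pt "-0.01 -0.012 0 0" --pt "-0.01 -0.012 0 0"

```text
t: 20.4
position: [0.5132, -0.1664, 0.0402]
ee_rot: [3.128, -0.287, 0.001]
contact_force: [-0.5, 0.2, -1.2]
finger_gap: 0.196
grip_force: 59.0
```

```bash
python3 -c "
from h import *
press()"
```

```text
tip x,y -0.002429527770126727 0.011574171869525285 tip z 0.061730821658622835 pitch 0.0005911018448872024 F -0.5521787816082273 0.06391062717278354 -1.156495440289932 M [-0.01023048 -0.0063962  -0.02221306]
frame -0.00012602851331620923 3.967110232882307e-05
```

Request:
jog_arm --pt "0.0005 0 0.001 0" --pt "0.001 0 0.001 0" --pt "0.0015 0 0.001 0" --pt "0.002 0 0.001 0" --pt "0.002 0 0.001 0"

```text
t: 21.02
position: [0.5148, -0.1666, 0.0391]
ee_rot: [-3.128, 0.287, -0.0]
contact_force: [-0.1, -0.9, -1.5]
finger_gap: 0.203
grip_force: 59.0
```

Request:
jog_arm --pt "0.001 0 0 0" --pt "0.001 0 0 0" --pt "0.001 0 0 0"

```text
t: 21.27
position: [0.5148, -0.1665, 0.0389]
ee_rot: [-3.128, 0.287, 0.003]
contact_force: [-2.2, 0.0, -0.7]
finger_gap: 0.198
grip_force: 59.2
```

Request:
jog_arm --pt "0.001 0 0 0" --pt "0.001 0 0 0" --pt "0.001 0 0 0"

```text
t: 21.52
position: [0.5155, -0.1666, 0.0388]
ee_rot: [-3.128, 0.287, 0.003]
contact_force: [-5.6, 0.6, 0.6]
finger_gap: 0.197
grip_force: 59.3
```

```bash
python3 -c "
from h import *
press()"
```

```text
tip x,y -0.00011236472675084375 0.011796623010241283 tip z 0.0601423982496571 pitch -0.0021057353062849046 F -5.565820450076431 -0.43631039838635344 0.6074281278708151 M [0.00741139 0.84828151 0.03158849]
frame 0.0007689142774099846 4.4782577990786274e-05
```

The beside-bore reference stops about 2.0 mm further out than the stop in the mouth. So the no-go end was refused at 2 mm depth with the frame pushed back about 2.5 mm for over a second. Withdrawing, turning back and returning to the cradle.

Request:
jog_arm --pt "-0.005 0 0 0" --pt "-0.015 0 0 0" --pt "-0.03 0 0 0" --pt "-0.04 0 0 0" --pt "-0.04 0 -0.03 0" --pt "-0.04 0 -0.06 0" --pt "-0.04 0 -0.085 0" --pt "-0.04 0 -0.09 -0.12" --pt "-0.04 0 -0.09 -0.24" --pt "-0.04 0 -0.09 -0.36" --pt "-0.04 0 -0.09 -0.48" --pt "-0.04 0 -0.09 -0.6"

```text
t: 22.72
position: [0.4787, -0.1599, 0.1298]
ee_rot: [3.07, 0.66, 0.005]
contact_force: [0.4, -0.3, -0.9]
finger_gap: 0.195
grip_force: 59.1
```

Request:
jog_arm --pt "0 0 0 -0.12" --pt "0 0 0 -0.24" --pt "0 0 0 -0.36" --pt "0 0 0 -0.48" --pt "0 0 0 -0.6" --pt "0 0 0 -0.72" --pt "0 0 0 -0.84" --pt "0 0 0 -0.96" --pt "0 0 0 -1.08" --pt "0 0 0 -1.2" --pt "0 0 0 -1.32" --pt "0 0 0 -1.44"

```text
t: 23.72
position: [0.4786, -0.1599, 0.1296]
ee_rot: [1.872, 2.519, 0.002]
contact_force: [0.0, 0.4, -0.8]
finger_gap: 0.202
grip_force: 59.1
```

Request:
jog_arm --pt "0 0 0 -0.12" --pt "0 0 0 -0.24" --pt "0 0 0 -0.36" --pt "0 0 0 -0.48" --pt "0 0 0 -0.6" --pt "0 0 0 -0.72" --pt "0 0 0 -0.84" --pt "0 0 0 -0.96" --pt "0 0 0 -1.08" --pt "0 0 0 -1.1" --pt "0 0 0 -1.1"

```text
t: 24.63
position: [0.4781, -0.1598, 0.1295]
ee_rot: [0.292, 3.126, -0.0]
contact_force: [-0.5, 0.6, -1.3]
finger_gap: 0.195
grip_force: 59.1
```

```bash
python3 -c "
from h import *
rel([.5966,.1197,.12],189.57);print(observe()['joints'][5])"
```

```text
t 24.63 pos [ 0.4781 -0.1598  0.1295] yaw 169.33 tilt [-0.0021  0.    ] shift [-0.0646  0.2966  0.0097] turn -0.3533 rows 7.3
-0.2625523464115157
```

Request:
jog_arm --pt "-0.0646 0.2966 0.01 -0.3533" --pt "-0.0646 0.2966 0.01 -0.3533" --pt "-0.0646 0.2966 0.01 -0.3533" --pt "-0.0646 0.2966 0.01 -0.3533" --pt "-0.0646 0.2966 0.01 -0.3533" --pt "-0.0646 0.2966 0.01 -0.3533" --pt "-0.0646 0.2966 0.01 -0.3533" --pt "-0.0646 0.2966 0.01 -0.3533" --pt "-0.0646 0.2966 0.01 -0.3533" --pt "-0.0646 0.2966 0.01 -0.3533" --pt "-0.0646 0.2966 0.01 -0.3533" --pt "-0.0646 0.2966 0.01 -0.3533"

```text
t: 25.63
position: [0.5948, 0.1186, 0.1192]
ee_rot: [0.261, -3.13, 0.0]
contact_force: [0.0, 0.7, -1.3]
finger_gap: 0.196
grip_force: 59.2
```

Request:
jog_arm --pt "0 0 0 0" --pt "0 0 0 0" --pt "0 0 0 0" --pt "0 0 0 0"

```text
t: 25.97
position: [0.5952, 0.1195, 0.1193]
ee_rot: [-0.263, 3.13, 0.0]
contact_force: [0.8, 0.1, -1.0]
finger_gap: 0.198
grip_force: 59.2
```

```bash
python3 -c "
from h import *
rel([.5966,.1197,.0235],189.57)"
```

```text
t 25.97 pos [0.5952 0.1195 0.1193] yaw -170.39 tilt [-0.0002  0.0001] shift [-0.0014 -0.0001  0.0958] turn 0.0007 rows 2.3
```

Request:
jog_arm --pt "-0.0014 0 0.025 0" --pt "-0.0014 0 0.05 0" --pt "-0.0014 0 0.07 0" --pt "-0.0014 0 0.08 0" --pt "-0.0014 0 0.085 0" --pt "-0.0014 0 0.089 0" --pt "-0.0014 0 0.092 0" --pt "-0.0014 0 0.094 0" --pt "-0.0014 0 0.095 0" --pt "-0.0014 0 0.095 0" --pt "-0.0014 0 0.095 0" --pt "-0.0014 0 0.095 0"

```text
t: 26.97
position: [0.597, 0.1204, 0.0247]
ee_rot: [-0.265, 3.129, 0.0]
contact_force: [0.7, 0.3, -0.9]
finger_gap: 0.2
grip_force: 59.3
```

```bash
python3 -c "
from h import *
rel([.5966,.1197,.0235],189.57)"
```

```text
t 26.97 pos [0.597  0.1204 0.0247] yaw -170.33 tilt [-0.001 -0.   ] shift [ 0.0005 -0.0006  0.0012] turn 0.0018 rows 0.0
```

Lower another 1 mm or so, then release gently.

Request:
jog_arm --pt "0.0003 -0.0006 0.0006 0" --pt "0.0003 -0.0006 0.001 0" --pt "0.0003 -0.0006 0.001 0" --pt "0.0003 -0.0006 0.001 0" --pt "0.0003 -0.0006 0.001 0"

```text
t: 27.38
position: [0.5966, 0.1197, 0.0235]
ee_rot: [-0.265, 3.13, -0.0]
contact_force: [-1.2, 0.0, 3.0]
finger_gap: 0.194
grip_force: 59.7
```

Request:
jog_arm --pt "0 0 0 0" --pt "0 0 0 0" --pt "0 0 0 0" --pt "0 0 0 0" --pt "0 0 0 0" --pt "0 0 0 0" --pt "0 0 0 0" --pt "0 0 0 0" --fingers 0.06

```text
t: 28.05
position: [0.5964, 0.1197, 0.0231]
ee_rot: [-0.265, 3.13, 0.0]
contact_force: [-0.4, -1.0, 0.6]
finger_gap: 0.705
grip_force: 0.0
```

Request:
jog_arm --pt "0 0 -0.02 0" --pt "0 0 -0.05 0" --pt "0 0 -0.085 0" --pt "0 0 -0.12 0" --pt "0 0 -0.136 0" --pt "0 0 -0.136 0" --pt "0 0 -0.136 0" --pt "0 0 -0.136 0" --pt "0 0 -0.136 0"

```text
t: 28.8
position: [0.5951, 0.1196, 0.1572]
ee_rot: [0.265, -3.127, -0.0]
contact_force: [0.1, -0.0, -0.4]
finger_gap: 0.7
grip_force: 0.0
```

Run:
```python
from h import *
c=calibration("wrist");p,d=grab_frame("wrist");cv2.imwrite("pics/w4.png",p)
W=cloud(d,c);g=box(W,[.5,.05,.043],[.70,.17,.075]);g[360:]=0
hsv=cv2.cvtColor(p,cv2.COLOR_BGR2HSV);H,S=hsv[...,0],hsv[...,1]
for nm,m in(("green",(H>40)&(H<85)&(S>90)),("red",((H<8)|(H>172))&(S>110))):
    B=W[g&m];print(nm,len(B),np.median(B,0).round(4))
print(observe()["t"])
```

```text
green 364 [0.6424 0.1273 0.0566]
red 281 [0.5497 0.1112 0.0571]
28.85
```

View pics/w4.png

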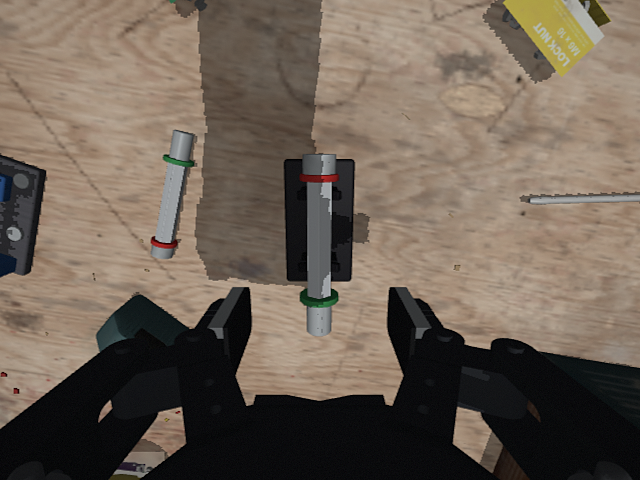

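The gauge lies in its cradle at (319,240), with both collars within 0.5 mm of where they started. Handing in.

```bash
python3 -c "
from h import *
print(job_done())"
```

```text
the job is handed in; nothing more can be done
None
```

The go end went fully home in the bush, the no-go end was refused about 2 mm into the mouth with the frame pushed back about 2.5 mm, and the gauge is back in its cradle. I handed the job in at about 29 s, but no verdict came back.

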